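# Lay each ukulele bridge on the body of its own wood

## Robot

A 7-joint arm with a two-finger parallel gripper is mounted at the origin on the work surface. World frame = base frame: x ahead of the robot, y to its left, z up, the work surface at z = 0. Lengths are in m, angles in rad, forces in N, time in s.
With the tool pointing down it reaches from about 0.425 to 0.925 m from the base axis. Payload 6.8 kg.
Tool frame: the origin (TCP) lies at the very end of the fingers, on their centre line; the grasp point (between the pads) lies 19 mm behind it (r.tcp_to_grasp is the distance from the TCP to the grasp point, in m); z points along the fingers, y is the line along which they close (so a half turn about z gives the same grasp; the last joint's range is limited). The gripper opens to 85 mm and grips with 20 to 120 N. Pads are 22 mm wide; open, the fingers measure 114 mm over their backs; the gripper's body (76 mm by 85 mm) begins 54 mm behind the grasp point. The pads swing forward as they close: fully open they stand 13 mm farther back than shut.
Start: joints at [-1.287, 0.477, 0.022, 1.555, -0.011, 1.109, -0.083], TCP at [0.258, 0.624, 0.231] pointing down, gripper open.
Joint ranges: [-2.96, 2.96], [-0.34, 2.1], [-1.41, 1.46], [0.24, 2.44], [-1.37, 4.51], [0.17, 1.92], [-2.96, 2.96]. Speed limits (rad/s): [2.39, 2.39, 3.14, 3.14, 3.14, 3.14, 3.14].

## Interface

Orientations are given as a rotation vector (axis times angle).
In Python, from bench import r gives the robot as it stands.
- The arm moves only by the tool step_arm, never from a script. Its argument "moves" is a list of rows, each a list of 7 numbers: the shift along the tool's x, y, z in mm, then the turn, a rotation vector about the tool's x, y, z in rad, then the finger opening in mm, from 0 to 85.4. A call has 1 to 8 rows; each row is the pose to reach, as a shift and turn from the pose commanded when the call began, along the tool's axes at that moment; what a row does not reach only later rows make up. A row lasts 1/10 s, in which the tool goes at most 50 mm and 8.59 degrees, less where a joint would pass 70% of its speed; a pose out of reach is approached as far as the arm can. A call with a gripper value outside its range is refused whole. The fingers move at their own pace and stop on an object; "grip_force" is the grip in N (left out, the last holds). Time passes only in rows, so rows that repeat a pose let the fingers close. It gives the time, the measured TCP pose, the force, the opening and the grip force at its end, in the units of the state.
- r.get_obs(): the state, without advancing time (a new reading comes with each control period).
- r.grab_frame(name): name is "side" or "top"; returns a dict with "image" (400x640x3 uint8, red, green, blue), "depth" (400x640 float32, m along the optical axis (not along the pixel's ray), 0 where there is no reading), "mtx" (3x3 intrinsics, pixels), "rvec" (rotation vector, rad) and "tvec" (3), from world to camera coordinates, as OpenCV has them. Camera axes: x right, y down, z forward; pixel columns grow to the right and rows downward; lengths in m; the calibration is good to about 2 mm. A picture is of the moment at which its call begins.
- r.hand_in(): hands the job in; it is judged then, once.
The state is a dict: "clock": time; "joints": joint angles; "qvel": joint speeds; "tau": joint torques, N m; "tcp_pos": TCP position; "orientation": TCP orientation; "contact_force": force on the tool from outside, world axes, zero at the start; "moment": the same for the moment, N m; "grip_width": finger opening in m; "gripper_force": force on a finger pad.
Only numpy, scipy, OpenCV 4.12 (cv2) and the standard library are available. Lean on these libraries where they do the work, as an engineer would, in place of code of your own. Each camera call takes 0.05 s, during which the arm holds its last target. There are 200 camera calls.

## Task

Pick out the three small ukulele bridges from the parts on the grey mat and lay each, right way up, on the ukulele body of its own wood (pale, red-brown, dark), centred in the window of blue tape and lined up with it (either way round). Set them down, do not drop them, and leave the big guitar bridge, the heel block, the tape roll and the glue bottle where they are.

Things in the scene. Friction and masses are not known exactly. Their poses are not given: they have to be found in the camera images.
- pale_bridge: Pale straw-coloured (maple) ukulele bridge: loose flat bar 96 mm long, 24 wide, 12 high over its middle 60 mm (8 at the ends), 14 to 28 g; thin ivory line along its middle, two rows of four dots. Starts right way up on a fixed grey felt mat, 3 mm thick. Origin: centre of its underside; x along its length, y across, z up. Both ways round are alike.
- red_bridge: Red-brown (mahogany) ukulele bridge: loose flat bar 96 mm long, 24 wide, 12 high over its middle 60 mm (8 at the ends), 14 to 28 g; thin ivory line along its middle, two rows of four dots. Starts right way up on a fixed grey felt mat, 3 mm thick. Origin: centre of its underside; x along its length, y across, z up. Both ways round are alike.
- dark_bridge: Very dark brown, nearly black (rosewood) ukulele bridge: loose flat bar 96 mm long, 24 wide, 12 high over its middle 60 mm (8 at the ends), 14 to 28 g; thin ivory line along its middle, two rows of four dots. Starts right way up on a fixed grey felt mat, 3 mm thick. Origin: centre of its underside; x along its length, y across, z up. Both ways round are alike.
- pale_ukulele: Pale straw-coloured (maple) ukulele body, no neck, fixed, soundboard up: figure eight 239 x 170 mm, flat top 50 mm above the bench. Paper-thin blue tape frames a window 36 x 110 mm, place of the bridge. Origin: at bench height under the window centre; x to the neck end (sound hole at x = 84 mm), y along the long side of the window, z up. Outline: discs of radius 85 at x = 15, 64 at x = 105.
- red_ukulele: Red-brown (mahogany) ukulele body, no neck, fixed, soundboard up: figure eight 239 x 170 mm, flat top 50 mm above the bench. Paper-thin blue tape frames a window 36 x 110 mm, place of the bridge. Origin: at bench height under the window centre; x to the neck end (sound hole at x = 84 mm), y along the long side of the window, z up. Outline: discs of radius 85 at x = 15, 64 at x = 105.
- dark_ukulele: Very dark brown, nearly black (rosewood) ukulele body, no neck, fixed, soundboard up: figure eight 239 x 170 mm, flat top 50 mm above the bench. Paper-thin blue tape frames a window 36 x 110 mm, place of the bridge. Origin: at bench height under the window centre; x to the neck end (sound hole at x = 84 mm), y along the long side of the window, z up. Outline: discs of radius 85 at x = 15, 64 at x = 105.
- guitar_bridge: A guitar bridge, loose, red-brown like the mahogany ukulele bridge but bigger: 150 mm long, 34 mm wide, 12 mm high, with two rows of six dots. Not needed. Lies on the same mat. Origin: centre of its underside; x along its length, z up.
- heel_block: A pale loose neck heel block, 50 mm by 44 mm and 30 mm high with a ridge 18 mm wide along x on top (42 mm high in all). Not needed. Stands on the same mat. Origin: centre of its underside; z up.
- tape_roll: A roll of black tape lying flat on the bench at the right, 84 mm across, 24 mm high, hole 60 mm. Not needed. Origin: centre of its underside; z up.
- glue_bottle: A cream glue bottle with a red cap standing on the bench at the left, 56 mm across, 130 mm tall. Not needed. Origin: centre of its underside; z up.
Things that resemble listed ones, but are neither listed nor needed, are in the scene too. What is shaped like the dark_bridge but turquoise is not meant.

How it is judged:
By the outcome, as a careful person would: the job done as asked, in the order asked, and still so for the second after the job is handed in, with the robot touching nothing.
It also fails if it takes over 88 s, if anything falls off the work surface, if the arm or the gripper's body presses on something with over 40 N, if the wrist force passes 120 N, or if a joint passes its speed limit or range.

## Working session

There is one attempt and no reset: what is moved stays moved. The work goes in short steps, Python scripts to look and compute and a tool call to move; the robot and the scene stay as the last step left them, time stands still between calls to the robot, and variables do not carry over. Pictures are saved under pics/ and viewed, at most 14 in all, crops included, and the job is handed in when it is done.

Besides the shell and the picture viewer there is one more tool, called after ">>>" as a command line: name --pt "numbers of a row" for each row, then --argument value for the rest. step_arm: Moves the arm, as the interface text tells. Its arguments: {"type":"object","properties":{"moves":{"type":"array","items":{"type":"array","items":{"type":"number"}}},"grip_force":{"type":"number"}},"required":["moves"]}

```bash
mkdir -p pics; cat > h.py <<'E'
import numpy as np, cv2
from bench import r
def grab(n):
    f=r.grab_frame(n); f['R']=cv2.Rodrigues(np.array(f['rvec'],float))[0]; f['t']=np.array(f['tvec'],float).ravel(); return f
def ray(f,uv,z):
    d=f['R'].T@np.linalg.inv(f['mtx'])@np.array([uv[0],uv[1],1.]); c=-f['R'].T@f['t']
    return c+d*(z-c[2])/d[2]
def save(f,name): cv2.imwrite('pics/'+name,cv2.cvtColor(f['image'],cv2.COLOR_RGB2BGR))
E
python3 - <<'E'
from h import *
for n in('top','side'):
    f=grab(n); save(f,n+'0.png'); np.savez(n+'0.npz',**f)
    print(n,f['mtx'].tolist(),(-f['R'].T@f['t']),f['R'].round(3).tolist())
print(r.get_obs())
E
```

```text
top [[418.044233713326, 0.0, 319.51618501017776], [0.0, 418.044233713326, 193.58768774775385], [0.0, 0.0, 1.0]] [0.38336729 0.0107868  1.15209337] [[0.018, -1.0, 0.003], [-0.995, -0.018, -0.097], [0.097, -0.001, -0.995]]
side [[467.57260710430455, 0.0, 322.04698014290017], [0.0, 467.57260710430455, 204.63058695081017], [0.0, 0.0, 1.0]] [-0.2385179  -0.81823312  1.05216259] [[0.735, -0.678, -0.005], [-0.458, -0.491, -0.741], [0.5, 0.547, -0.671]]
{'clock': 0.1, 'joints': array([-1.28708159,  0.47775015,  0.02235735,  1.55632564, -0.01150789,
        1.10931525, -0.08312261]), 'qvel': array([-0.00166623, -0.00103102,  0.00020123, -0.00371374, -0.00011518,
       -0.0010611 , -0.00044869]), 'tau': array([ 3.84276427e-03, -5.97763896e+01,  1.61329251e+00, -2.81955814e+01,
        1.28073490e-02,  5.06166150e-03,  2.04601008e-05]), 'tcp_pos': array([0.25757429, 0.62335288, 0.23041267]), 'orientation': array([-6.11520899e-01, -3.08129112e+00,  2.60338381e-03]), 'contact_force': array([ 0.90970055, -0.1164295 , -0.02117087]), 'moment': array([ 0.03356004, -0.03303369,  0.05918106]), 'gripper_force': 0.0, 'grip_width': 0.08536800772068179}
```

View pics/top0.png

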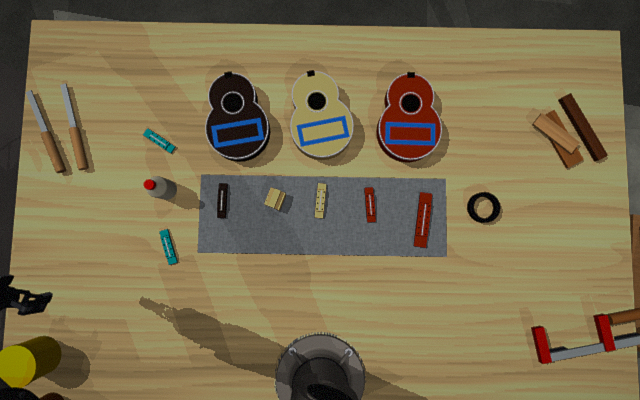

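View pics/side0.png

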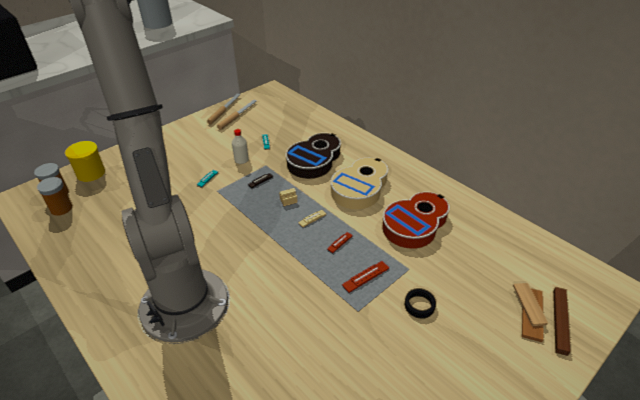

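The top view shows the dark bridge at (222,200), the pale one at (320,200) and the red one at (370,205). The guitar bridge is at (423,220) and the heel block at (275,198). The tape windows are dark (238,132), pale (322,130) and red (410,133). The side view agrees, and nothing is in the way.

```bash
cat > m.py <<'E'
from h import *
def biggest(m,off):
    cs,_=cv2.findContours(m.astype(np.uint8),cv2.RETR_EXTERNAL,cv2.CHAIN_APPROX_NONE)
    return max(cs,key=cv2.contourArea).reshape(-1,2)+np.array(off)
def fit(f,pts,z):
    P=np.array([ray(f,p,z)[:2] for p in pts])
    (c,s,a)=cv2.minAreaRect((P*1000).astype(np.float32))
    if s[0]<s[1]: a+=90
    a=(a+90)%180-90   # long axis angle from world x
    return np.round(c,1),np.round(sorted(s),1),round(a,1)
def mask(f,k,u,v,w,h):
    im=f['image'][v-h:v+h,u-w:u+w]; hs=cv2.cvtColor(im,cv2.COLOR_RGB2HSV); H,S,V=[hs[...,i].astype(int) for i in range(3)]
    if k=='blue': m=(H>95)&(H<125)&(S>120)
    if k=='dark': m=(V<62)
    if k=='red': m=((H<12)|(H>170))&(S>110)
    if k=='pale': m=(H>12)&(H<35)&(S>35)&(V>90)
    return m,(u-w,v-h)
E
python3 - <<'E'
from m import *
f=dict(np.load('top0.npz')); s=dict(np.load('side0.npz'))
for k,u,v,w,h in[('dark',222,200,14,24),('pale',320,200,14,24),('red',370,205,14,24)]:
    print(k,fit(f,biggest(*mask(f,k,u,v,w,h)),.014))
for n,u,v in[('dark',238,132),('pale',322,130),('red',410,133)]:
    m,o=mask(f,'blue',u,v,34,24); print(n,'win',fit(f,biggest(m,o),.05), np.median(f['depth'][v-5:v+5,u-5:u+5]))
for k,u,v,w,h in[('dark',260,180,18,14),('pale',312,218,18,14),('red',340,242,18,14)]:
    print('side',k,fit(s,biggest(*mask(s,k,u,v,w,h)),.011))
for n,u,v in[('dark',305,153),('pale',354,184),('red',407,219)]:
    print('side win',n,fit(s,biggest(*mask(s,'blue',u,v,30,24)),.05))
z=np.hstack([cv2.resize(f['image'][175:230,u-25:u+25],None,fx=5,fy=5,interpolation=0) for u in(222,320,370)])
cv2.imwrite('pics/z.png',z[...,::-1])
E
```

```text
dark (array([470.6, 271.9]), array([34.6, 96.2]), -1.4)
pale (array([476.5,   8.2]), array([24.3, 95.2]), -4.9)
red (array([ 467.8, -128.2]), array([24.6, 93.9]), 4.4)
dark win (array([651.9, 233.5]), array([ 63.7, 136.7]), -79.0) 1.1230164
pale win (array([660.6,   4.5]), array([ 58.1, 132.8]), -77.5) 1.1243039
red win (array([ 658. , -229.6]), array([ 59.4, 131.9]), 89.0) 1.1246581
side dark (array([464.8, 273. ]), array([34.3, 97.3]), -2.6)
side pale (array([471. ,   7.6]), array([ 32.3, 100. ]), -4.5)
side red (array([ 461.7, -129.6]), array([27.8, 97.6]), 5.4)
side win dark (array([648.3, 234.3]), array([ 66.2, 139.4]), -78.8)
side win pale (array([656.5,   4.9]), array([ 56.2, 128.7]), -77.4)
side win red (array([ 653.9, -230.1]), array([ 57.2, 131.5]), 88.7)
```

View pics/z.png

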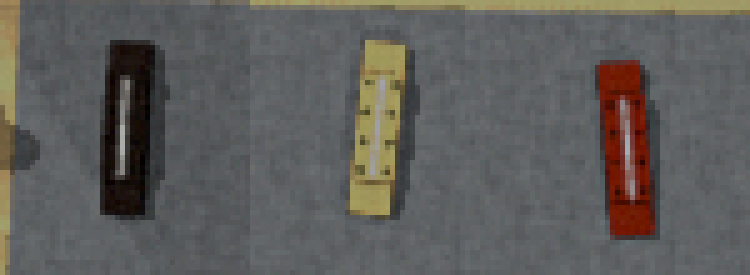

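```bash
cat > g.py <<'E'
# usage: g.py x y z(mm) longaxis_deg : shift/turn in tool axes so tool y is perpendicular to long axis
import sys; from h import *
from scipy.spatial.transform import Rotation as Ro
x,y,z,a=map(float,sys.argv[1:5]); o=r.get_obs(); R=Ro.from_rotvec(o['orientation']).as_matrix()
a=np.radians(a); X=np.array([np.cos(a),np.sin(a),0]); Z=np.array([0,0,-1.])
for s in(1,-1):
    T=np.c_[s*X,np.cross(Z,s*X),Z]; print('turn',Ro.from_matrix(R.T@T).as_rotvec().round(3))
print('shift',(R.T@(np.array([x,y,z])-o['tcp_pos']*1000)).round(1)); print('tool x',R[:,0].round(3),'y',R[:,1].round(3),'tcp',(o['tcp_pos']*1000).round(1),'j',o['joints'].round(2),o['clock'])
E
python3 g.py 474 8 130 -4.9
python3 - <<'E'
from m import *
f=dict(np.load('top0.npz'))
for t in(35,42,50):
    im=f['image'][174:226,206:238]; V=im.max(2); m=(V<t)|((V>125))
    m=cv2.morphologyEx(m.astype(np.uint8),cv2.MORPH_CLOSE,np.ones((3,3)))
    print(t,fit(f,biggest(m,(206,174)),.014))
m=f['image'][185:218,212:234].max(2)>125
print(fit(f,biggest(m,(212,185)),.015))
E
```

```text
turn [-0.000e+00  2.000e-03  2.835e+00]
turn [-0.002 -0.    -0.306]
shift [-435.  -485.9  101.3]
tool x [-0.924  0.382 -0.   ] y [ 0.382  0.924 -0.002] tcp [257.6 623.4 230.4] j [-1.29  0.48  0.02  1.56 -0.01  1.11 -0.08] 0.1
35 (array([471.6, 275.3]), array([24.6, 93.3]), -1.1)
42 (array([470.5, 275.7]), array([25.8, 95.7]), -0.5)
50 (array([470.6, 274. ]), array([29.9, 96.1]), 2.4)
(array([466.1, 277.6]), array([ 0. , 38.3]), 2.3)
```

>>> step_arm --pt "-435 -486 30 0 0 -0.306 50" --pt "-435 -486 30 0 0 -0.306 50" --pt "-435 -486 30 0 0 -0.306 50" --pt "-435 -486 30 0 0 -0.306 50" --pt "-435 -486 30 0 0 -0.306 50" --pt "-435 -486 30 0 0 -0.306 50" --pt "-435 -486 30 0 0 -0.306 50" --pt "-435 -486 30 0 0 -0.306 50" --grip_force 25

```text
clock: 0.9
tcp_pos: [0.3905, 0.2448, 0.2127]
orientation: [-0.135, -3.139, -0.0]
contact_force: [1.6, -0.3, 0.0]
grip_width: 0.0499
gripper_force: 0.0
```

```bash
python3 g.py 474 8 60 -4.9
```

```text
turn [-0.    -0.     3.141]
turn [ 0. -0. -0.]
shift [-103.5 -228.8  152.7]
tool x [-0.996  0.086  0.   ] y [0.086 0.996 0.   ] tcp [390.5 244.8 212.7] j [-0.78  0.14  0.1   2.07 -0.02  0.93  0.81] 0.9
```

>>> step_arm --pt "-103 -229 100 0 0 0 50" --pt "-103 -229 100 0 0 0 50" --pt "-103 -229 100 0 0 0 50" --pt "-103 -229 100 0 0 0 50" --pt "-103 -229 100 0 0 0 50" --pt "-103 -229 100 0 0 0 50" --pt "-103 -229 130 0 0 0 50" --pt "-103 -229 130 0 0 0 50"

```text
clock: 1.7
tcp_pos: [0.4709, 0.0089, 0.0803]
orientation: [-0.137, -3.133, 0.002]
contact_force: [-1.0, 0.2, 0.2]
grip_width: 0.0502
gripper_force: 0.0
```

```bash
python3 - <<'E'
from h import *
a=grab('side');b=grab('top')
z=np.hstack([cv2.resize(a['image'][150:270,250:370],None,fx=3,fy=3),cv2.resize(b['image'][140:260,260:380],None,fx=3,fy=3)])
cv2.imwrite('pics/p1.png',z[...,::-1])
E
python3 g.py 474 8 5 -4.9
```

```text
turn [ 3.000e-03 -1.000e-03 -3.141e+00]
turn [-0.    -0.002  0.   ]
shift [-1.7 -2.  77.8]
tool x [-0.996  0.085  0.002] y [ 0.085  0.996 -0.   ] tcp [472.7  10.2  82.8] j [-0.35  0.37  0.23  2.17 -0.14  0.62  1.47] 1.8
```

View pics/p1.png

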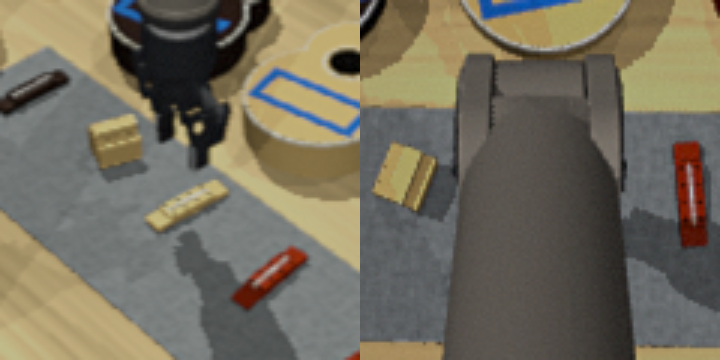

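The left half (side view) shows the open fingers hovering over the pale bridge, lined up with it. The top view is blocked by the arm. Descending now.

>>> step_arm --pt "-1 -2 50 0 0 0 50" --pt "-1 -2 70 0 0 0 50" --pt "-1 -2 78 0 0 0 50" --pt "-1 -2 78 0 0 0 50" --pt "-1 -2 78 0 0 0 15" --pt "-1 -2 78 0 0 0 15" --pt "-1 -2 78 0 0 0 15" --pt "-1 -2 78 0 0 0 15"

```text
clock: 2.6
tcp_pos: [0.4754, 0.0082, 0.0065]
orientation: [0.134, 3.136, 0.001]
contact_force: [0.5, -0.1, 7.0]
grip_width: 0.0234
gripper_force: 25.0
```

```bash
python3 g.py 658 5 110 -77.5; python3 -c "
from h import *
o=r.get_obs();print(o['contact_force'],o['gripper_force'],o['grip_width'])"
```

```text
turn [-0.002  0.003 -1.875]
turn [0.003 0.002 1.267]
shift [-182.5   12.5 -103.1]
tool x [-0.996  0.086 -0.003] y [0.086 0.996 0.001] tcp [475.4   8.2   6.5] j [-0.29  0.52  0.17  2.19 -0.2   0.44  1.53] 2.6
[ 0.52827112 -0.13983147  7.00619456] 25.013973712921143 0.023414446597717183
```

>>> step_arm --pt "0 0 -40 0 0 0 15" --pt "0 0 -85 0 0 0 15" --pt "-40 3 -105 0 0 0.15 15" --pt "-80 5 -105 0 0 0.3 15" --pt "-120 8 -105 0 0 0.45 15" --pt "-160 11 -105 0 0 0.6 15" --pt "-184 11 -105 0 0 0.75 15" --pt "-184 11 -105 0 0 0.9 15"

```text
clock: 3.4
tcp_pos: [0.662, 0.0032, 0.1111]
orientation: [1.492, 2.76, 0.003]
contact_force: [-0.4, 0.0, -0.1]
grip_width: 0.023
gripper_force: 24.9
```

```bash
python3 g.py 659.3 3.2 70 -77.5
```

```text
turn [-0.003  0.005 -2.78 ]
turn [0.004 0.002 0.361]
shift [ 1.6 -2.4 41.1]
tool x [-0.548  0.837 -0.003] y [0.837 0.548 0.003] tcp [662.    3.2 111.1] j [-0.43  0.62  0.47  1.72 -0.35  0.88  0.77] 3.4
```

>>> step_arm --pt "1 -2 0 0 0 0.15 15" --pt "1 -2 10 0 0 0.3 15" --pt "1 -2 25 0 0 0.362 15" --pt "1 -2 38 0 0 0.362 15" --pt "1 -2 41 0 0 0.362 15" --pt "1 -2 41 0 0 0.362 15"

```text
clock: 4.0
tcp_pos: [0.6559, 0.0028, 0.0687]
orientation: [-1.958, -2.456, 0.001]
contact_force: [0.4, -0.2, -0.4]
grip_width: 0.0231
gripper_force: 24.9
```

```bash
python3 - <<'E'
from h import *
a=grab('side');save(a,'x.png')
z=cv2.resize(a['image'][130:230,300:420],None,fx=5,fy=5)
cv2.imwrite('pics/p2.png',z[...,::-1])
E
python3 g.py 659.3 3.2 53.5 -77.5
```

```text
turn [ 0.     0.    -3.136]
turn [ 0.    -0.     0.006]
shift [-0.2  3.  15.8]
tool x [-0.222  0.975  0.   ] y [0.975 0.222 0.   ] tcp [656.3   2.7  69.3] j [-0.47  0.69  0.53  1.75 -0.45  0.83  0.5 ] 4.05
```

View pics/p2.png

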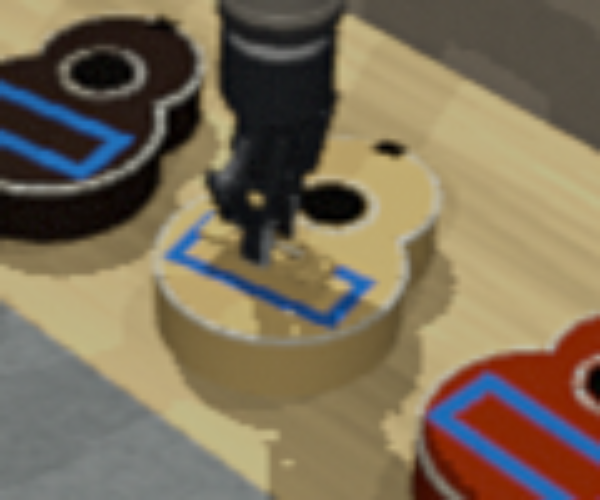

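The bridge is held level above the pale window. Its centre is roughly at (265,255) in this crop. I'll lower it gently.

>>> step_arm --pt "0 3 6 0 0 0 15" --pt "0 3 11 0 0 0 15" --pt "0 3 13 0 0 0 15" --pt "0 3 14 0 0 0 15" --pt "0 3 15 0 0 0 15" --pt "0 3 15 0 0 0 15"

```text
clock: 4.65
tcp_pos: [0.6591, 0.0034, 0.0539]
orientation: [-1.96, -2.455, 0.0]
contact_force: [-0.7, 0.1, -0.5]
grip_width: 0.0231
gripper_force: 24.9
```

No contact yet, so I'll go down in 0.5 mm steps.

>>> step_arm --pt "0 0 0.5 0 0 0 15" --pt "0 0 1 0 0 0 15" --pt "0 0 1.0 0 0 0 15"

```text
clock: 4.95
tcp_pos: [0.6593, 0.0035, 0.0535]
orientation: [1.96, 2.455, 0.001]
contact_force: [-1.2, 0.8, 5.0]
grip_width: 0.0234
gripper_force: 25.5
```

>>> step_arm --pt "0 0 0 0 0 0 30" --pt "0 0 0 0 0 0 50" --pt "0 0 0 0 0 0 50" --pt "0 0 -30 0 0 0 50" --pt "0 0 -70 0 0 0 50"

```text
clock: 5.45
tcp_pos: [0.6574, 0.0036, 0.1214]
orientation: [-1.958, -2.452, 0.006]
contact_force: [0.9, 0.4, -0.1]
grip_width: 0.0499
gripper_force: 0.0
```

```bash
python3 g.py 466 -129 90 4.6
```

```text
turn [-0.004  0.004  1.714]
turn [-0.004 -0.004 -1.428]
shift [ -87.  -215.8   32.5]
tool x [-0.221  0.975  0.   ] y [ 0.975  0.221 -0.005] tcp [657.4   3.6 121.4] j [-0.5   0.63  0.57  1.72 -0.41  0.92  0.47] 5.45
```

>>> step_arm --pt "-20 -45 0 0 0 -0.15 50" --pt "-39 -90 0 0 0 -0.3 50" --pt "-57 -135 0 0 0 -0.45 50" --pt "-75 -180 10 0 0 -0.6 50" --pt "-87 -216 20 0 0 -0.75 50" --pt "-87 -216 30 0 0 -0.9 50" --pt "-87 -216 30 0 0 -1.05 50" --pt "-87 -216 30 0 0 -1.2 50"

```text
clock: 6.25
tcp_pos: [0.4673, -0.1295, 0.0928]
orientation: [-0.224, -3.133, 0.0]
contact_force: [0.1, 0.1, 0.4]
grip_width: 0.0501
gripper_force: 0.0
```

```bash
python3 g.py 466 -129 8 4.6; python3 - <<'E'
from m import *
f=grab('top');s=grab('side')
z=np.hstack([cv2.resize(f['image'][95:165,282:362],None,fx=5,fy=5,interpolation=0),cv2.resize(s['image'][150:220,314:394],None,fx=5,fy=5,interpolation=0)])
cv2.imwrite('pics/p3.png',z[...,::-1])
for n,f,u,v in(('t',f,322,130),('s',s,354,184)): 
    print(n,fit(f,biggest(*mask(f,'blue',u,v,34,24)),.05))
E
```

```text
turn [-0.    -0.     2.919]
turn [ 0.    -0.    -0.223]
shift [ 1.4  0.3 84.8]
tool x [-0.99   0.142  0.   ] y [ 0.142  0.99  -0.   ] tcp [ 467.3 -129.5   92.8] j [-0.1   0.37  0.29  2.14 -0.17  0.65  1.74] 6.25
t (array([660.5,   4.6]), array([ 58.1, 132.4]), -77.4)
s (array([665.5, -35.1]), array([45.7, 55.9]), 11.3)
```

View pics/p3.png

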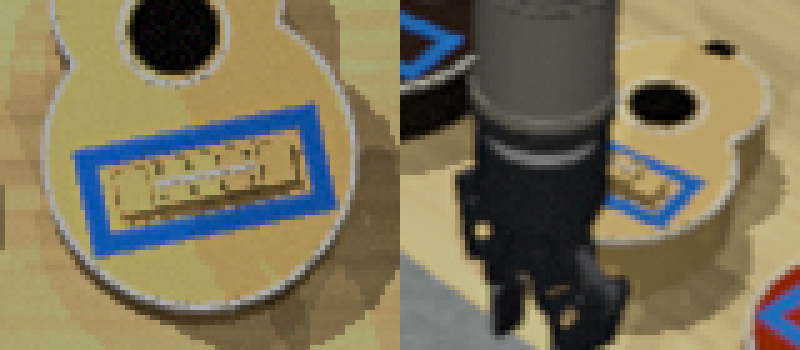

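The top crop shows the pale bridge lying square inside its tape. The ivory line's centre is at (207,175), or about (207,180) after parallax, against the window centre at (206,179), so it is within about 1 mm. Next is red.

>>> step_arm --pt "2 0 30 0 0 -0.14 50" --pt "2 0 65 0 0 -0.223 50" --pt "2 0 80 0 0 -0.223 50" --pt "2 0 85 0 0 -0.223 50" --pt "2 0 85 0 0 -0.223 50"

```text
clock: 6.85
tcp_pos: [0.4655, -0.129, 0.0076]
orientation: [0.114, -3.138, 0.0]
contact_force: [-0.5, -0.4, 0.5]
grip_width: 0.0506
gripper_force: 0.0
```

>>> step_arm --pt "0 0 1 0 0 0 15" --pt "0 0 1 0 0 0 15" --pt "0 0 1 0 0 0 15" --pt "0 0 1 0 0 0 15"

```text
clock: 7.25
tcp_pos: [0.4666, -0.129, 0.0079]
orientation: [-0.117, 3.137, -0.0]
contact_force: [-0.7, -0.2, 6.6]
grip_width: 0.0233
gripper_force: 25.2
```

```bash
python3 g.py 657 -229 110 89
```

```text
turn [1.000e-03 2.000e-03 1.663e+00]
turn [-2.000e-03  1.000e-03 -1.479e+00]
shift [-182.6 -114.  -101.7]
tool x [-0.997 -0.075 -0.002] y [-0.075  0.997 -0.   ] tcp [ 466.6 -129.     7.9] j [-0.    0.53  0.18  2.17 -0.2   0.46  1.98] 7.25
```

>>> step_arm --pt "0 0 -40 0 0 0 15" --pt "0 0 -85 0 0 0 15" --pt "-40 -25 -105 0 0 0.15 15" --pt "-80 -50 -105 0 0 0.3 15" --pt "-120 -75 -105 0 0 0.45 15" --pt "-160 -100 -105 0 0 0.6 15" --pt "-183 -117 -105 0 0 0.75 15" --pt "-183 -117 -105 0 0 0.9 15"

```text
clock: 8.05
tcp_pos: [0.66, -0.234, 0.1122]
orientation: [1.268, 2.871, -0.002]
contact_force: [-1.0, 0.5, -0.9]
grip_width: 0.0231
gripper_force: 24.7
```

```bash
python3 g.py 657 -231.7 70 89
```

```text
turn [0.002 0.003 0.757]
turn [-4.000e-03  2.000e-03 -2.385e+00]
shift [ 3.9 -0.7 42.1]
tool x [-0.674  0.739 -0.004] y [0.739 0.674 0.   ] tcp [ 660.  -234.   112.2] j [-0.06  0.68  0.48  1.61 -0.36  0.94  1.28] 8.05
```

>>> step_arm --pt "4 -1 0 0 0 0.15 15" --pt "4 -1 0 0 0 0.3 15" --pt "4 -1 5 0 0 0.45 15" --pt "4 -1 10 0 0 0.6 15" --pt "4 -1 25 0 0 0.75 15" --pt "4 -1 38 0 0 0.757 15" --pt "4 -1 42 0 0 0.757 15" --pt "4 -1 42 0 0 0.757 15"

```text
clock: 8.85
tcp_pos: [0.653, -0.2292, 0.0691]
orientation: [-2.229, -2.211, 0.001]
contact_force: [0.5, 0.5, -0.0]
grip_width: 0.0232
gripper_force: 24.7
```

```bash
python3 g.py 657 -231.7 55.2 89
```

```text
turn [-0.001 -0.001  0.009]
turn [ 1.000e-03 -2.000e-03 -3.132e+00]
shift [-2.4  4.  13.9]
tool x [0.008 1.    0.001] y [ 1.    -0.008 -0.001] tcp [ 653.  -229.2   69.1] j [-0.17  0.77  0.63  1.66 -0.55  0.9   0.67] 8.85
```

>>> step_arm --pt "-2 4 0 0 0 0.009 15" --pt "-2 4 6 0 0 0.009 15" --pt "-2 4 11 0 0 0.009 15" --pt "-2 4 13 0 0 0.009 15" --pt "-2 4 13.5 0 0 0.009 15" --pt "-2 4 14 0 0 0.009 15" --pt "-2 4 14 0 0 0.009 15"

```text
clock: 9.55
tcp_pos: [0.6576, -0.2316, 0.056]
orientation: [2.243, 2.199, 0.0]
contact_force: [1.0, 1.3, -0.6]
grip_width: 0.0233
gripper_force: 24.7
```

>>> step_arm --pt "0 0 0.5 0 0 0 15" --pt "0 0 1 0 0 0 15" --pt "0 0 1.5 0 0 0 15" --pt "0 0 1.5 0 0 0 15"

```text
clock: 9.95
tcp_pos: [0.6576, -0.2316, 0.055]
orientation: [2.244, 2.199, 0.001]
contact_force: [-2.3, 1.1, 4.5]
grip_width: 0.0232
gripper_force: 25.3
```

>>> step_arm --pt "0 0 0 0 0 0 30" --pt "0 0 0 0 0 0 50" --pt "0 0 0 0 0 0 50" --pt "0 0 -30 0 0 0 50" --pt "0 0 -75 0 0 0 50"

```text
clock: 10.45
tcp_pos: [0.6556, -0.2304, 0.1271]
orientation: [-2.24, -2.196, 0.005]
contact_force: [0.1, -0.3, 0.3]
grip_width: 0.0502
gripper_force: 0.0
```

```bash
python3 g.py 469.5 275 100 -1.5
```

```text
turn [-0.006  0.004  1.577]
turn [-0.004 -0.006 -1.564]
shift [ 501.6 -195.9   29. ]
tool x [0.02  1.    0.001] y [ 1.    -0.02  -0.006] tcp [ 655.6 -230.4  127.1] j [-0.19  0.71  0.68  1.62 -0.51  1.    0.63] 10.45
```

>>> step_arm --pt "45 -18 0 0 0 -0.14 50" --pt "90 -36 0 0 0 -0.28 50" --pt "135 -54 0 0 0 -0.42 50" --pt "180 -72 0 0 0 -0.56 50" --pt "225 -90 0 0 0 -0.7 50" --pt "270 -108 0 0 0 -0.84 50" --pt "315 -126 0 0 0 -0.98 50" --pt "360 -144 0 0 0 -1.12 50"

```text
clock: 11.25
tcp_pos: [0.52, 0.1329, 0.1296]
orientation: [0.724, 3.056, 0.001]
contact_force: [1.2, -0.8, -0.6]
grip_width: 0.0497
gripper_force: 0.0
```

```bash
python3 g.py 469.5 275 80 -1.5
```

```text
turn [ 1.000e-03 -1.000e-03  2.703e+00]
turn [ 0.     0.001 -0.439]
shift [108.9 104.4  49.6]
tool x [-0.894  0.449 -0.   ] y [0.449 0.894 0.001] tcp [520.  132.9 129.6] j [-0.7   0.4   0.42  2.   -0.23  0.78  0.96] 11.25
```

>>> step_arm --pt "33 32 10 0 0 -0.14 50" --pt "66 63 20 0 0 -0.28 50" --pt "100 95 40 0 0 -0.42 50" --pt "109 104 50 0 0 -0.439 50" --pt "109 104 50 0 0 -0.439 50"

```text
clock: 11.75
tcp_pos: [0.4688, 0.2754, 0.0779]
orientation: [-0.043, -3.139, 0.001]
contact_force: [-0.1, -0.7, 0.8]
grip_width: 0.0499
gripper_force: 0.0
```

```bash
python3 g.py 469.5 275 8 -1.5; python3 - <<'E'
from m import *
f=grab('top');s=grab('side')
z=np.hstack([cv2.resize(f['image'][98:168,370:450],None,fx=5,fy=5,interpolation=0),cv2.resize(s['image'][130:200,220:300],None,fx=5,fy=5,interpolation=0)])
cv2.imwrite('pics/p4.png',z[...,::-1])
E
```

```text
turn [-4.00e-03  1.00e-03  3.14e+00]
turn [-0.001 -0.003 -0.002]
shift [-0.9 -0.3 69.9]
tool x [-1.     0.028  0.003] y [ 0.028  1.    -0.001] tcp [468.8 275.4  77.9] j [-0.85  0.48  0.26  2.01 -0.19  0.68  1.07] 11.75
```

View pics/p4.png

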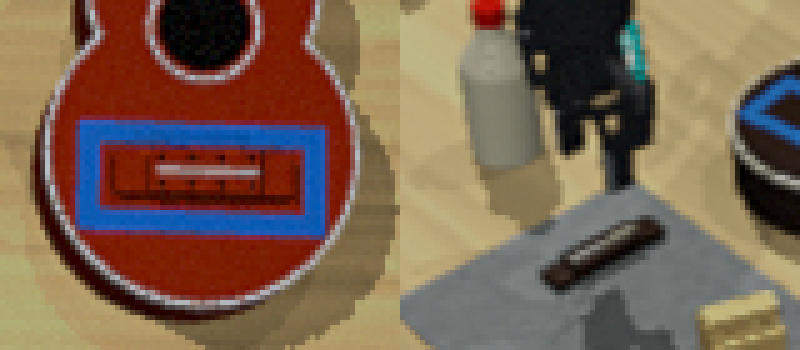

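The red bridge lies square inside its tape: line centre (206,170), or about (201,176) after parallax, against the window centre at (203,179), so 1–2 mm off. On the right, the gripper stands over the dark bridge, clear of the bottle. Next I grip the dark one.

>>> step_arm --pt "-1 0 40 0 0 0 50" --pt "-1 0 60 0 0 0 50" --pt "-1 0 69 0 0 0 50" --pt "-1 0 70 0 0 0 50" --pt "-1 0 70 0 0 0 15" --pt "-1 0 70 0 0 0 15" --pt "-1 0 70 0 0 0 15" --pt "-1 0 70 0 0 0 15"

```text
clock: 12.65
tcp_pos: [0.473, 0.2734, 0.0108]
orientation: [0.051, 3.139, 0.002]
contact_force: [0.6, -2.3, 6.8]
grip_width: 0.0232
gripper_force: 24.9
```

```bash
python3 g.py 650.5 232 115 -79; python3 - <<'E'
from m import *
f=grab('top')
def line(u,v,n,ang,thr):
    im=f['image'][v-12:v+12,u-18:u+18].astype(float)
    w=np.clip(im[...,2]-thr,0,None); ys,xs=np.mgrid[v-12:v+12,u-18:u+18]
    hs=cv2.cvtColor(f['image'][v-12:v+12,u-18:u+18],cv2.COLOR_RGB2HSV); w[(hs[...,1]>90)]=0
    c=((w*xs).sum()/w.sum(),(w*ys).sum()/w.sum()); p=ray(f,c,.062)*1000
    print(n,c,p.round(1),(w>0).sum(),fit(f,biggest(*mask(f,'blue',u,v,34,24)),.05))
line(322,130,'pale',0,100); line(410,133,'red',0,60)
E
```

```text
turn [-1.000e-03  3.000e-03 -1.795e+00]
turn [2.000e-03 1.000e-03 1.346e+00]
shift [-179.   -35.5 -103.9]
tool x [-0.999  0.032 -0.002] y [0.032 0.999 0.001] tcp [473.  273.4  10.8] j [-0.81  0.59  0.22  2.03 -0.23  0.55  1.11] 12.65
pale (np.float64(322.47434656340755), np.float64(129.36689254598258)) [661.1   4.7  62. ] 103 (array([660.6,   4.5]), array([ 58.1, 132.8]), -77.5)
red (np.float64(410.6681455190772), np.float64(131.6477373558119)) [ 659.1 -229.9   62. ] 35 (array([ 658. , -229.6]), array([ 59.4, 131.8]), 89.0)
```

>>> step_arm --pt "0 0 -40 0 0 0 15" --pt "0 0 -85 0 0 0 15" --pt "-40 -10 -104 0 0 0.15 15" --pt "-80 -20 -104 0 0 0.3 15" --pt "-120 -28 -104 0 0 0.45 15" --pt "-160 -36 -104 0 0 0.6 15" --pt "-180 -39 -104 0 0 0.75 15" --pt "-180 -39 -104 0 0 0.9 15"

```text
clock: 13.5
tcp_pos: [0.6537, 0.2268, 0.1141]
orientation: [1.422, 2.798, 0.001]
contact_force: [-0.1, 0.2, 0.1]
grip_width: 0.0229
gripper_force: 24.8
```

```bash
python3 g.py 651.4 229 72 -79
```

```text
turn [-0.003  0.004 -2.703]
turn [0.003 0.002 0.438]
shift [ 3.2 -0.7 42.1]
tool x [-0.589  0.808 -0.002] y [0.808 0.589 0.002] tcp [653.7 226.8 114.1] j [-0.77  0.67  0.52  1.64 -0.39  0.93  0.52] 13.5
```

>>> step_arm --pt "3 -1 0 0 0 0.15 15" --pt "3 -1 10 0 0 0.3 15" --pt "3 -1 25 0 0 0.438 15" --pt "3 -1 38 0 0 0.438 15" --pt "3 -1 42 0 0 0.438 15" --pt "3 -1 42 0 0 0.438 15" --pt "3 -1 42 0 0 0.438 15"

```text
clock: 14.2
tcp_pos: [0.6483, 0.2304, 0.072]
orientation: [1.986, 2.434, 0.001]
contact_force: [0.8, 0.2, -0.2]
grip_width: 0.0228
gripper_force: 24.8
```

```bash
python3 g.py 651.4 229 59 -79; python3 - <<'E'
from m import *
s=grab('side')
cv2.imwrite('pics/p5.png',cv2.resize(s['image'][110:200,260:360],None,fx=6,fy=6)[...,::-1])
E
```

```text
turn [ 1.000e-03  1.000e-03 -3.131e+00]
turn [ 0.001 -0.     0.01 ]
shift [-2.   2.7 13. ]
tool x [-0.201  0.98   0.   ] y [0.98  0.201 0.001] tcp [648.3 230.4  72. ] j [-0.82  0.74  0.59  1.67 -0.51  0.89  0.18] 14.2
```

View pics/p5.png

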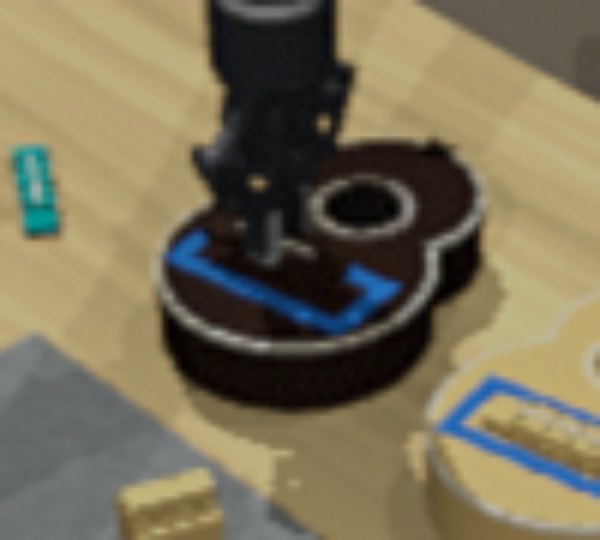

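The dark bridge is held above its window, with fingers and ivory line near (280,245), and it sits level. Lowering.

>>> step_arm --pt "-2 3 0 0 0 0.01 15" --pt "-2 3 6 0 0 0.01 15" --pt "-2 3 10 0 0 0.01 15" --pt "-2 3 12 0 0 0.01 15" --pt "-2 3 13 0 0 0.01 15" --pt "-2 3 13 0 0 0.01 15"

```text
clock: 14.85
tcp_pos: [0.6511, 0.2291, 0.0582]
orientation: [-1.999, -2.423, 0.0]
contact_force: [-0.7, 0.5, 0.1]
grip_width: 0.0228
gripper_force: 24.8
```

>>> step_arm --pt "0 0 0.5 0 0 0 15" --pt "0 0 1 0 0 0 15" --pt "0 0 1 0 0 0 15"

```text
clock: 15.15
tcp_pos: [0.6514, 0.2292, 0.0579]
orientation: [2.0, 2.423, 0.001]
contact_force: [-1.4, -1.0, 3.5]
grip_width: 0.0226
gripper_force: 25.2
```

>>> step_arm --pt "0 0 0 0 0 0 30" --pt "0 0 0 0 0 0 50" --pt "0 0 0 0 0 0 50" --pt "0 0 -30 0 0 0 50" --pt "0 0 -75 0 0 0 50" --pt "-20 -45 -90 0 0 0 50" --pt "-38 -90 -90 0 0 0 50" --pt "-56 -130 -90 0 0 0 50"

```text
clock: 15.95
tcp_pos: [0.5327, 0.1483, 0.1478]
orientation: [1.999, 2.423, 0.001]
contact_force: [-0.4, -0.7, -0.4]
grip_width: 0.05
gripper_force: 0.0
```

>>> step_arm --pt "-18 -40 0 0 0 0 50" --pt "-40 -70 0 0 0 0 50" --pt "-80 -70 0 0 0 0 50" --pt "-120 -70 0 0 0 0 50" --pt "-120 -70 0 0 0 0 50"

```text
clock: 16.45
tcp_pos: [0.4887, 0.0127, 0.1482]
orientation: [2.008, 2.413, 0.0]
contact_force: [-0.2, -0.3, -0.4]
grip_width: 0.05
gripper_force: 0.0
```

```bash
python3 - <<'E'
from m import *
f=grab('top'); u,v=238,132
cv2.imwrite('pics/p6.png',cv2.resize(f['image'][60:260,190:450],None,fx=3,fy=3,interpolation=0)[...,::-1])
im=f['image'][v-10:v+10,u-18:u+18]; hs=cv2.cvtColor(im,cv2.COLOR_RGB2HSV)
w=np.clip(im[...,2].astype(float)-60,0,None); w[hs[...,1]>90]=0; ys,xs=np.mgrid[v-10:v+10,u-18:u+18]
c=((w*xs).sum()/w.sum(),(w*ys).sum()/w.sum()); print(c,ray(f,c,.062)*1000,(w>0).sum(),fit(f,biggest(*mask(f,'blue',u,v,34,24)),.05),r.get_obs()['clock'])
E
```

```text
(np.float64(236.9693106704438), np.float64(130.99055712936732)) [652.50865107 231.811106    62.        ] 43 (array([652.2, 233.5]), array([ 63.7, 136.3]), -79.3) 16.5
```

View pics/p6.png

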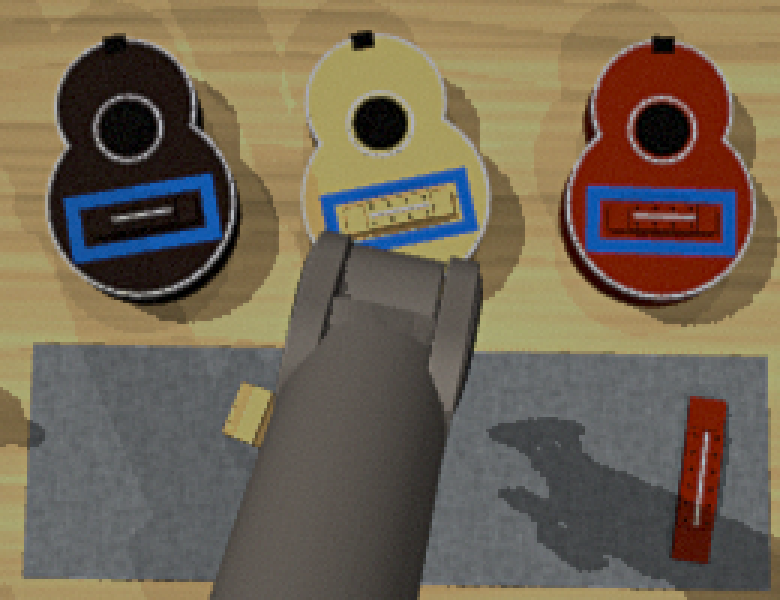

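All three bridges sit inside their own windows, and the guitar bridge and heel block are untouched. The dark line, (112,217) to (172,210), looks slightly less tilted than its tape, so I'll check its angle.

```bash
python3 - <<'E'
from m import *
f=grab('top'); s=grab('side')
def ang(f,u,v,a,b,thr,sat=90):
    im=f['image'][v-b:v+b,u-a:u+a]; hs=cv2.cvtColor(im,cv2.COLOR_RGB2HSV)
    w=np.clip(im[...,2].astype(float)-thr,0,None); w[hs[...,1]>sat]=0; ys,xs=np.mgrid[v-b:v+b,u-a:u+a]
    k=w>0; P=np.array([ray(f,p,.062)[:2]*1000 for p in zip(xs[k],ys[k])]); C=np.cov(P.T,aweights=w[k]); e,V=np.linalg.eigh(C)
    q=np.average(P,axis=0,weights=w[k]); d=V[:,1]; return q.round(1),np.sqrt(e).round(1),np.degrees(np.arctan2(d[1],d[0])).round(1)
for t in(60,75,90): print('dark',ang(f,238,132,16,9,t),'red',ang(f,410,133,16,9,t))
for t in(60,75,90): print('side dark',ang(s,305,153,12,8,t))
cv2.imwrite('pics/p7.png',np.hstack([cv2.resize(f['image'][110:154,208:268],None,fx=6.6,fy=6.6,interpolation=0),cv2.resize(s['image'][131:175,275:335],None,fx=6.6,fy=6.6,interpolation=0)])[...,::-1])
E
```

```text
dark (array([652.5, 231.8]), array([ 1.2, 15.1]), np.float64(101.0)) red (array([ 658.7, -230.2]), array([ 3.3, 15.7]), np.float64(87.4))
dark (array([652.6, 231.6]), array([ 1. , 14.9]), np.float64(100.8)) red (array([ 658.7, -230.8]), array([ 3.1, 16. ]), np.float64(87.6))
dark (array([652.7, 231.3]), array([ 0.8, 14.5]), np.float64(100.6)) red (array([ 658.7, -232. ]), array([ 2.6, 16.5]), np.float64(87.8))
side dark (array([605.6, 212.6]), array([2.8, 3.2]), np.float64(-160.5))
side dark (array([605.4, 212.1]), array([2.5, 3.2]), np.float64(-165.2))
side dark (array([604.8, 211.4]), array([2.3, 2.7]), np.float64(175.6))
```

View pics/p7.png

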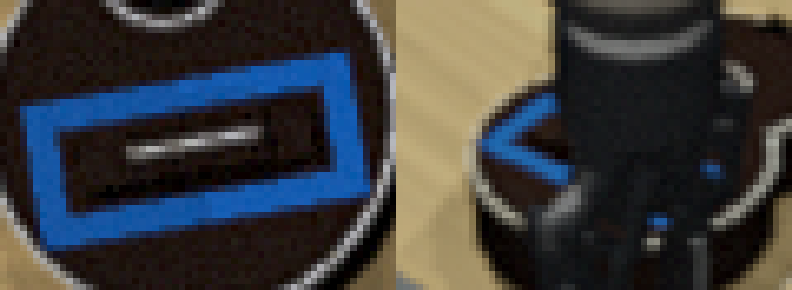

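The dark line lies at 101° against the tape's 100.7–101°, and its centre is within 2 mm. The line at (195,142) sits in the middle of the frame. All three are placed and the robot is clear, so I'm handing in.

```bash
python3 -c "
from bench import r
print(r.hand_in())"
```

```text
the job is handed in; nothing more can be done
None
```

I laid all three bridges right way up in the tape windows of their own ukuleles, each within about 2 mm of centre and lined up with the tape by camera measurement, and handed the job in at about 17 s; no verdict was shown.

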